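# Charge the bead mill with grinding balls

## Robot

A 6-joint arm with a two-finger parallel gripper is mounted at the origin on the work surface. World frame = base frame: x ahead of the robot, y to its left, z up, the work surface at z = 0. Lengths are in m, angles in rad, forces in N, time in s.
With the tool pointing down it reaches from about 0.35 to 0.975 m from the base axis. Payload 7.1 kg.
Tool frame: the origin (TCP) lies midway between the tips of the shut fingers; the grasp point (between the pads) lies 19 mm behind it; z points along the fingers, x is the direction in which the jaws open and shut, and the axes are right-handed (so a half turn about z gives the same grasp; the last joint's range is limited). The gripper opens to 88 mm and grips with 3 to 60 N. Pads are 20 mm wide; open, the fingers measure 115 mm over their backs; the gripper's body (75 mm by 178 mm) begins 61 mm behind the grasp point.
Start: joints at [1.098, 0.423, 1.63, -0, 1.089, -0.019], TCP at [0.274, 0.562, 0.223] pointing down, gripper open.
Joint ranges: [-3, 3], [-0.9, 2.11], [0.09, 2.58], [-1.31, 4.45], [0.11, 2.69], [-2.54, 2.54]. Speed limits (rad/s): [2.39, 2.39, 3.01, 3.14, 3.14, 3.14].

## Interface

Orientations are given as a unit quaternion [w, x, y, z].
In Python, from station import move_pose, movel, movej, command_gripper, wait, inverse_kinematics, read_camera, camera_info, MotionError, job_done, get_time, get_joint_pos, get_qvel, get_effort, get_tcp_pos, get_ee_rot, get_ft_force, get_ft_torque, get_grip_width gives the robot as it stands. Calls block until the motion is done:
- move_pose(position, orientation): joint-space move of the TCP to a pose.
- movel(position, frame=None, v=0.15, until_force=None): straight line of the TCP; frame=None keeps the orientation; v is the mean speed in m/s. With until_force (N) it stops when the force on the tool has changed by that much, and returns True; else False.
- movej(angles): joint-space move.
- command_gripper(opening): opening from 0.0 (shut) to 1.0 (fully open); the grip force is fixed at half the most; returns when the fingers have stopped.
- wait(seconds).
- inverse_kinematics(position, orientation): joint angles nearest the present ones, or None.
- read_camera(name): name is "side" or "top"; returns the picture (420x560x3 uint8, red, green, blue); there is no depth.
- camera_info(name): a dict with "intrinsics" (3x3 intrinsics, pixels), "T" (4x4, takes a point from camera to world coordinates). Camera axes: x right, y up, looking along -z (the intrinsics and any distortion apply to the point x, -y, -z); pixel columns grow to the right and rows downward; lengths in m; the calibration is good to about 2 mm. A picture is of the moment at which its call begins. camera_info takes no time and is no camera call.
A pose or a line that the arm cannot do raises MotionError and nothing moves.
- job_done(): hands the job in, once; it reports no verdict.
Readings, each from a call of its own:
- get_time(): time.
- get_joint_pos(): joint angles.
- get_qvel(): joint speeds.
- get_effort(): joint torques, N m.
- get_tcp_pos(): TCP position.
- get_ee_rot(): TCP orientation.
- get_ft_force(): force on the tool from outside, world axes, zero at the start.
- get_ft_torque(): the same for the moment, N m.
- get_grip_width(): opening from 0.0 (shut) to 1.0 (fully open).
Only numpy, scipy, OpenCV 4.12 (cv2) and the standard library are available. Lean on these libraries where they do the work, as an engineer would, in place of code of your own. Each camera call takes 0.05 s, during which the arm holds its last target. There are 200 camera calls.

## Task

Charge the bead mill for the next run: put one of the large steel balls into each of the three grinding cups, holding it right at the mouth before you let go. Then slide the loaded cup carrier fully home under the clamp plate, without slamming it. Leave the small balls on their rack and the other things on the bench where they are.

Things in the scene. Friction and masses are not known exactly. Their poses are not given: they have to be found in the camera images.
- mill: Bench-top bead mill, fixed, 420 x 250 mm, 180 mm high. Origin: centre of its underside; -x points out of its loading side, z up. Its low front half is a steel deck (top 73 mm above the bench) with two 20 mm high side guides, between which the cup carrier slides along the mill's x. From x = 80 mm back the white housing with display and keys rises to 180 mm.
- clamp_plate (a point): Top centre of the clamp bridge across the deck: a fixed aluminium plate 85 mm (along the slide) x 245 mm, top 143 mm, rubber-lined underside 123 mm above the bench, with a black hand knob (44 mm wide, up to 168 mm) in its middle. Axes as the mill's.
- carrier (a joint): How far (m) the cup carrier is pulled out to the mill's -x: 0 = home at the stop, cups under the clamp plate; at most 0.125; 0.105 to 0.124 at the start. Slides stiffly (3 N), stays where left. Aluminium block 60 mm (along the slide) x 150 x 45, top 120 mm above the bench, 4 mm under the plate: the cups are open only while it is out.
- grip_pin (a point): Top centre of the carrier's grip: an upright round steel pin 16 mm in diameter, standing 50 mm high (its top 133 mm above the bench) on a flat tongue whose top is 83 mm above the bench, 50 mm in front (mill's -x) of the carrier's front face, free on all sides. Axes as the mill's.
- cup0 (a point): Centre of the mouth of a grinding cup in the carrier (+y end of the row (the mill's axes)), at the flat top face: a round bore 28 mm in diameter, 34 mm deep, flat floor; empty at the start. The three cups are 48 mm apart. z up, axes as the mill's.
- cup1 (a point): Centre of the mouth of a grinding cup in the carrier (middle), at the flat top face: a round bore 28 mm in diameter, 34 mm deep, flat floor; empty at the start. The three cups are 48 mm apart. z up, axes as the mill's.
- cup2 (a point): Centre of the mouth of a grinding cup in the carrier (-y end of the row), at the flat top face: a round bore 28 mm in diameter, 34 mm deep, flat floor; empty at the start. The three cups are 48 mm apart. z up, axes as the mill's.
- ball_rack: Black plastic rack, fixed, 170 x 110 x 16 mm; origin: centre of its underside, z up. Six square holes 12 mm wide at x = -60, 0, +60 and y = +30, -30 mm; five hold a ball that nests on the hole's rim, in mixed order.
- ball_a_center (a point): Centre of a large plain steel grinding ball, 20 mm in diameter, 33 g, on the rack at the start (centre 24 mm above the bench). The three large balls are alike. The axes mean nothing.
- ball_b_center (a point): Centre of a large plain steel grinding ball, 20 mm in diameter, 33 g, on the rack at the start (centre 24 mm above the bench). The three large balls are alike. The axes mean nothing.
- ball_c_center (a point): Centre of a large plain steel grinding ball, 20 mm in diameter, 33 g, on the rack at the start (centre 24 mm above the bench). The three large balls are alike. The axes mean nothing.
- small_a_center (a point): Centre of a small plain steel ball, 14 mm in diameter, 12 g, on the rack (centre 20 mm above the bench); not for this job. The axes mean nothing.
- small_b_center (a point): Centre of a small plain steel ball, 14 mm in diameter, 12 g, on the rack (centre 20 mm above the bench); not for this job. The axes mean nothing.
- bottle: Bystander: amber bottle with white cap, 60 mm in diameter, 125 mm high; origin: centre of its underside.
- tube_rack: Bystander: green tube rack with capped tubes, 120 x 75 x 64 mm; origin: centre of its underside.

How it is judged:
By the outcome, as a careful person would: the job done as asked, in the order asked, and still so for the second after the job is handed in, with the robot touching nothing.
It also fails if it takes over 72 s, if anything falls off the work surface, if the arm or the gripper's body presses on something with over 40 N, if the wrist force passes 120 N, or if a joint passes its speed limit or range.

## Working session

There is one attempt and no reset: what is moved stays moved. The work goes in short steps, each a Python script; the robot and the scene stay as the last script left them, time stands still between calls to the robot, and variables do not carry over. Pictures are saved under pics/ and viewed, about 8 in all and at most 12, crops included, and the job is handed in when it is done.

```bash
mkdir -p pics; ls
python3 - <<'E'
from station import *
import cv2,numpy as np
for n in("top","side"):
    im=read_camera(n); cv2.imwrite(f"pics/{n}0.png",im[...,::-1]); i=camera_info(n); print(n,i)
print(get_time(),get_ee_rot())
E
```

```text
pics
top {'intrinsics': array([[432.00979879,   0.        , 280.08541282],
       [  0.        , 432.00979879, 207.079135  ],
       [  0.        ,   0.        ,   1.        ]]), 'T': array([[ 0.01018372,  0.98604318, -0.16617806,  0.39625684],
       [-0.99993375,  0.01093378,  0.00359938, -0.01271113],
       [ 0.0053661 ,  0.16613039,  0.98608919,  1.22503622],
       [ 0.        ,  0.        ,  0.        ,  1.        ]])}
side {'intrinsics': array([[507.39254822,   0.        , 275.63980895],
       [  0.        , 507.39254822, 212.489269  ],
       [  0.        ,   0.        ,   1.        ]]), 'T': array([[ 0.86345078,  0.38007199, -0.33165952,  0.23519594],
       [-0.50411583,  0.67348528, -0.54063371, -0.64955036],
       [ 0.01788807,  0.63400541,  0.7731217 ,  0.96751133],
       [ 0.        ,  0.        ,  0.        ,  1.        ]])}
0.1 [ 3.38819434e-04  8.48054009e-01  5.29909381e-01 -5.75489282e-04]
```

View pics/top0.png

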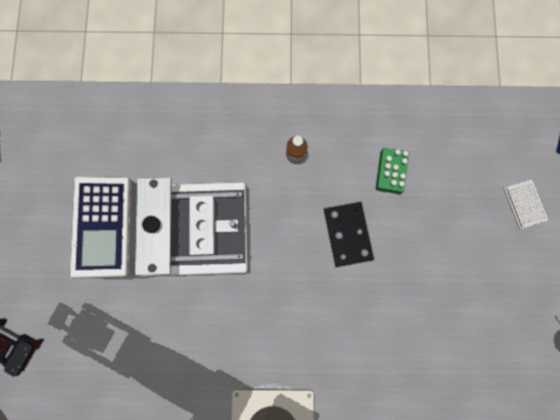

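View pics/side0.png

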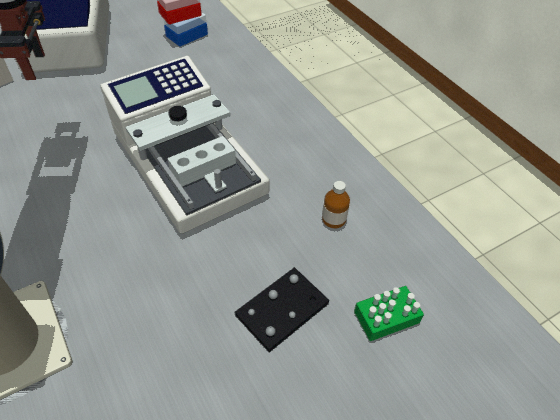

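Top view: mill at (160,228), its loading side facing image right (world -y), carrier cups at about (201,207/225/243), pin about (234,224). The rack is at (349,234) with balls on it. Next I'll zoom in and segment.

```bash
cat > h.py <<'E'
import numpy as np, cv2
from station import *
def ray(n,uv):
    i=camera_info(n);K=i["intrinsics"];T=i["T"]
    d=np.linalg.inv(K)@[uv[0],uv[1],1]; return T[:3,3],T[:3,:3]@(d*[1,-1,-1])
def plane(n,uv,z):
    o,d=ray(n,uv); return o+d*(z-o[2])/d[2]
def tri(a,b):
    (o1,d1),(o2,d2)=ray("top",a),ray("side",b)
    s=np.linalg.lstsq(np.c_[d1,-d2],o2-o1,rcond=None)[0]
    p,q=o1+d1*s[0],o2+d2*s[1]; return (p+q)/2,np.linalg.norm(p-q)
def proj(n,p):
    i=camera_info(n);T=i["T"];c=T[:3,:3].T@(np.array(p)-T[:3,3]); v=i["intrinsics"]@(c*[1,-1,-1]); return v[:2]/v[2]
def blobs(n,im,box,f,amin,amax):
    x0,y0,x1,y1=box; s=4
    c=cv2.resize(im[y0:y1,x0:x1],None,fx=s,fy=s,interpolation=cv2.INTER_CUBIC)
    m=f(c).astype(np.uint8); k,_,st,ce=cv2.connectedComponentsWithStats(m)
    return [(st[j,4]/s/s,(ce[j]+.5)/s-.5+[x0,y0]) for j in range(1,k) if amin<st[j,4]/s/s<amax]
E
python3 - <<'E'
from h import *
t=cv2.imread("pics/top0.png");s=cv2.imread("pics/side0.png")
B={"top":[(160,175,255,280),(318,195,380,272)],"side":[(120,100,275,240),(230,260,335,355)]}
cr=[]
for n,im in(("top",t),("side",s)):
    x0,y0,x1,y1=B[n][1]
    for a,c in blobs(n,im,B[n][1],lambda c:(c.min(2)>75)&(c.max(2)<256),4,150): print(n,round(a,1),c.round(1),plane(n,c,.024).round(4))
    x0,y0,x1,y1=B[n][0]; cr.append(cv2.resize(im[y0:y1,x0:x1],(400,400*(y1-y0)//(x1-x0)),interpolation=cv2.INTER_CUBIC))
    x0,y0,x1,y1=B[n][1]; 
h=max(c.shape[0] for c in cr); cv2.imwrite("pics/z.png",np.hstack([cv2.copyMakeBorder(c,0,h-c.shape[0],0,0,0) for c in cr]))
E
```

```text
top 39.6 [334.2 214.1] [ 0.5804 -0.1696  0.024 ]
top 22.1 [359.3 231.3] [ 0.5323 -0.2392  0.024 ]
top 41.4 [338.6 235.1] [ 0.5212 -0.1812  0.024 ]
top 41.6 [364.3 252.3] [ 0.474  -0.2518  0.024 ]
top 23.1 [342.8 256.4] [ 0.4622 -0.1921  0.024 ]
side 58.8 [293.5 278. ] [ 0.5808 -0.1681  0.024 ]
side 62.1 [272.7 293.8] [ 0.5218 -0.1798  0.024 ]
side 31.2 [251.  311.4] [ 0.4618 -0.1935  0.024 ]
side 32.6 [291.8 314.1] [ 0.532  -0.2408  0.024 ]
side 70.9 [270.  330.5] [ 0.4746 -0.2502  0.024 ]
```

View pics/z.png

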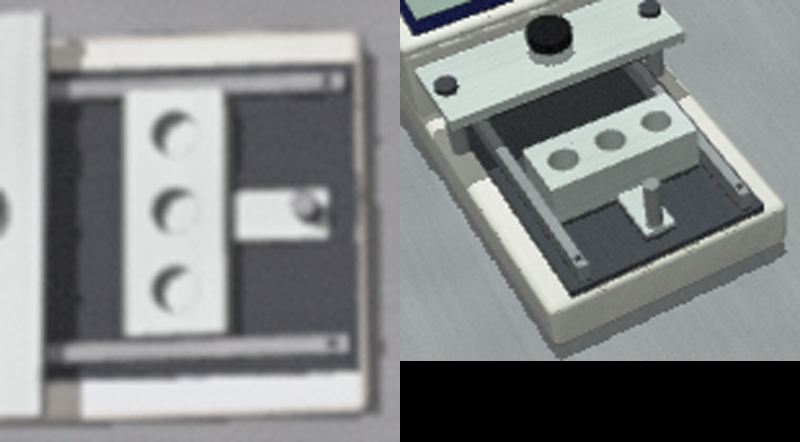

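Crop: the three empty cups are clear in both views (side ~(183,162),(202,154),(219,147); top ~(201,207/225/243)), and the pin is at the end of the tongue. The ball positions agree to within 2 mm between the two views. Next: cups, pin and mill axis.

Run:
```python
from h import *
t=cv2.imread("pics/top0.png");s=cv2.imread("pics/side0.png")
for th in (120,140,160):
    for a,c in blobs("side",s,(172,138,232,172),lambda c:c.max(2)<th,15,200): print("side",th,round(a,1),c.round(1),plane("side",c,.12).round(4))
for th in (120,150,180):
    for a,c in blobs("top",t,(192,198,211,252),lambda c:c.max(2)<th,8,200): print("top dark",th,round(a,1),c.round(1),plane("top",c,.12).round(4))
# carrier top+front bright region in top view, and tongue
for th in (170,190):
  c=cv2.resize(t[175:280,160:255],None,fx=4,fy=4,interpolation=cv2.INTER_CUBIC)
  m=(c.min(2)>th).astype(np.uint8)
  cs,_=cv2.findContours(m,cv2.RETR_EXTERNAL,cv2.CHAIN_APPROX_NONE)
  for k in cs:
    if cv2.contourArea(k)>800:
        q=(cv2.boxPoints(cv2.minAreaRect(k))+.5)/4-.5+[160,175]; print(th,cv2.contourArea(k)/16,q.round(1).tolist(),[plane("top",u,.12)[:2].round(4).tolist() for u in q])
def edge(u):return u
z=np.hstack([cv2.resize(t[210:240,215:245],(400,400),interpolation=0),cv2.resize(s[165:195,200:230],(400,400),interpolation=0)])
cv2.imwrite("pics/pin.png",z)
```

```text
side 120 22.5 [198.2 154. ] [0.5291 0.1888 0.12  ]
side 120 28.1 [180.4 161.6] [0.4821 0.1859 0.12  ]
side 140 61.9 [218.8 146.7] [0.583  0.1876 0.12  ]
side 140 67.3 [201.  153.9] [0.5349 0.1858 0.12  ]
side 140 71.0 [182.8 161.5] [0.4872 0.1836 0.12  ]
side 140 16.1 [173.1 169.2] [0.4575 0.1712 0.12  ]
side 160 70.0 [218.8 146.6] [0.583  0.1877 0.12  ]
side 160 76.7 [201.  153.9] [0.535  0.1858 0.12  ]
side 160 79.4 [182.8 161.5] [0.4872 0.1835 0.12  ]
side 160 17.9 [173.2 169.1] [0.4578 0.1715 0.12  ]
top dark 120 19.3 [198.7 204.6] [0.5866 0.1944 0.12  ]
top dark 120 18.8 [198.4 223.1] [0.5383 0.1931 0.12  ]
top dark 120 16.5 [198.2 241.8] [0.4901 0.1916 0.12  ]
top dark 150 32.2 [198.9 204.7] [0.5863 0.194  0.12  ]
top dark 150 31.6 [198.7 223.2] [0.5381 0.1925 0.12  ]
top dark 150 28.9 [198.5 241.9] [0.4898 0.191  0.12  ]
top dark 180 46.4 [199.  204.9] [0.586  0.1936 0.12  ]
top dark 180 47.1 [198.9 223.3] [0.5379 0.1919 0.12  ]
top dark 180 44.0 [198.7 242. ] [0.4895 0.1905 0.12  ]
170 567.84375 [[178.3, 265.2], [245.8, 262.9], [246.1, 271.8], [178.6, 274.1]] [[0.4304, 0.2397
[... 858 characters left out ...]
1.3], [179.0, 273.6]] [[0.4298, 0.2384], [0.4373, 0.0696], [0.4167, 0.0684], [0.4092, 0.2367]]
190 145.9375 [[216.1, 220.4], [236.4, 220.4], [236.4, 230.9], [216.1, 230.9]] [[0.5459, 0.1478], [0.5465, 0.0956], [0.5193, 0.0949], [0.5187, 0.1469]]
190 1278.59375 [[189.9, 195.1], [212.4, 195.1], [212.4, 253.9], [189.9, 253.9]] [[0.6114, 0.2184], [0.6121, 0.1599], [0.4598, 0.1544], [0.4592, 0.2116]]
190 392.84375 [[179.0, 184.0], [243.6, 181.9], [243.8, 188.8], [179.2, 190.8]] [[0.6408, 0.2483], [0.6483, 0.0796], [0.6299, 0.0785], [0.6225, 0.2468]]
190 854.09375 [[159.6, 177.4], [169.1, 177.4], [169.1, 273.1], [159.6, 273.1]] [[0.6579, 0.2997], [0.6582, 0.2748], [0.4102, 0.2617], [0.41, 0.2857]]
```

View pics/pin.png

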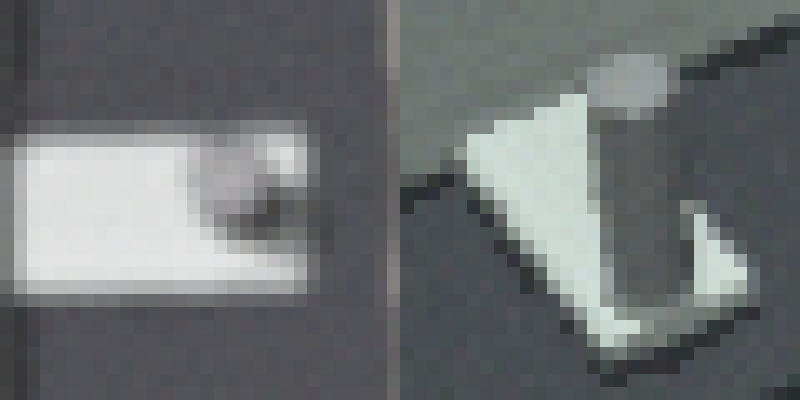

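Pin crop: pin top centre is near top px (231.6,222.8) and side px (216.6,170.9). The side-view cup centres are spaced exactly 48 mm, and the mill yaw is about 92.5° from both the row and the deck edges. Now I'll cross-check pin and knob, then pick the first ball.

```bash
cat >> h.py <<'E'
from scipy.spatial.transform import Rotation as R
yaw=np.radians(92.5); X=np.array([np.cos(yaw),np.sin(yaw),0]); Y=np.array([-X[1],X[0],0]); Z=np.array([0,0,1.])
def quat(jaw):
    q=R.from_matrix(np.c_[jaw,np.cross(-Z,jaw),-Z]).as_quat(); return q[[3,0,1,2]]
cups=[np.array(c) for c in([.4872,.1836,.12],[.535,.1857,.12],[.583,.1877,.12])]
balls=[np.array(b) for b in([.4743,-.2510,.024],[.5215,-.1805,.024],[.5806,-.1689,.024])]
Q=quat(-Y)
def at(p,z): return [p[0],p[1],z]
def ball(b,c):
    command_gripper(.45); movel(at(b,.0185),v=.1)
    command_gripper(0); print("grip mm",get_grip_width()*88)
    movel(at(b,.2),v=.25)
    movel(at(c,.2),v=.3); print("held mm",get_grip_width()*88)
E
python3 - <<'E'
from h import *
t=cv2.imread("pics/top0.png");s=cv2.imread("pics/side0.png")
print("pin",tri((231.6,222.8),(216.6,170.9)),"expected",cups[1]-.08*X)
k=[max(blobs(n,im,b,lambda c:c.max(2)<45,10,400),key=lambda q:q[0]) for n,im,b in(("top",t,(140,213,162,238)),("side",s,(165,102,190,124)))]
print(k,[plane("top",k[0][1],.163),plane("side",k[1][1],.160)],tri(k[0][1],k[1][1]))
for b in balls: print(proj("top",b).round(1),inverse_kinematics(at(b,.0185),Q))
for b in cups: print(proj("top",b).round(1),inverse_kinematics(at(b,.122),Q))
t0=get_time(); move_pose(at(balls[0],.12),Q); print(get_time()-t0)
E
```

```text
pin (array([0.53834738, 0.10647286, 0.13206175]), np.float64(0.00021303218931923977)) expected [0.53848955 0.10577614 0.12      ]
[(np.float64(183.375), array([150.88130539, 224.03485003])), (np.float64(205.375), array([177.32356969, 113.08566646]))] [array([0.5291768 , 0.30244313, 0.163     ]), array([0.53079461, 0.30387033, 0.16      ])] (array([0.52995367, 0.30293903, 0.16088376]), np.float64(0.0010564691140416793))
[364.  252.2] [-5.08912178e-01  6.16943438e-01  1.92267002e+00 -4.44089210e-16
  6.01979192e-01 -5.52545409e-01]
[338.3 235. ] [-3.54776729e-01  6.30411217e-01  1.88862678e+00 -4.44089210e-16
  6.22554659e-01 -3.98409960e-01]
[334. 214.] [-3.02774385e-01  6.79574225e-01  1.76781100e+00 -4.44089210e-16
  6.94207427e-01 -3.46407616e-01]
[201.3 243. ] [ 3.37531040e-01  4.18851356e-01  1.92872616e+00 -4.44089210e-16
  7.94015137e-01  2.93897808e-01]
[201.3 224.4] [ 3.13076779e-01  4.74390354e-01  1.82820850e+00 -4.44089210e-16
  8.38993803e-01  2.69443547e-01]
[201.2 206. ] [ 2.92044980e-01  5.31221349e-01  1.72290419e+00 -4.44089210e-16
  8.87467115e-01  2.48411749e-01]
2.9583
```

The pin triangulates to z 0.132 (true value 0.133) and within 1 mm of the position predicted from the cups. Knob to cup is 0.117 m, which is inside the stated range. Picking the first ball.

Run:
```python
from h import *
ball(balls[0],cups[0])
movel(at(cups[0],.123),v=.1); print(get_time(),get_tcp_pos(),get_ft_force())
s=read_camera("side")[...,::-1];t=read_camera("top")[...,::-1]
cv2.imwrite("pics/h1.png",np.hstack([cv2.resize(s[100:220,120:260],(400,343),interpolation=2),cv2.resize(t[170:290,150:290],(400,343),interpolation=2)]))
```

```text
grip mm 18.200910450197014
held mm 18.530236877171454
8.9833 [0.48761033 0.18366981 0.12342081] [-0.39742502  0.30336752 -0.44854044]
```

View pics/h1.png

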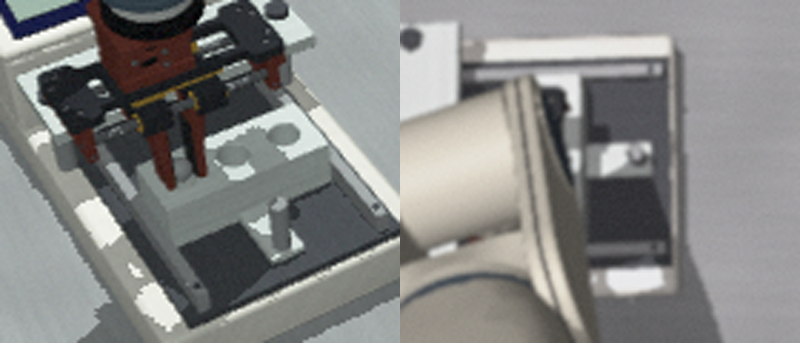

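The fingers hold the ball straddling cup0, and the ball is visible at the left mouth. Releasing, then the same for the other two.

Run:
```python
from h import *
command_gripper(.45); movel(at(cups[0],.2),v=.25)
for i in(1,2):
    movel(at(balls[i],.2),v=.3)
    ball(balls[i],cups[i])
    if get_grip_width()*88<15: print("no ball");break
    movel(at(cups[i],.123),v=.1); print(get_tcp_pos(),get_ft_force())
    command_gripper(.45); movel(at(cups[i],.2),v=.25)
    print(get_time())
back=cups[1]-.13*X
movel(at(back,.2),v=.25); print(get_time(),inverse_kinematics(at(back,.088),Q) is not None)
s=read_camera("side")[...,::-1]
cv2.imwrite("pics/h2.png",np.hstack([cv2.resize(s[100:220,120:260],(400,343),interpolation=2),cv2.resize(s[250:358,230:356],(400,343),interpolation=2)]))
```

```text
grip mm 18.224923821485834
held mm 18.27593314936199
[0.53542435 0.18578135 0.12346717] [ 0.16726944  0.02532193 -0.06914801]
18.2833
grip mm 17.925685244204622
held mm 18.536101101824965
[0.58346452 0.18778488 0.12348312] [-0.49986523 -0.37152399  0.30400216]
26.425
27.125 True
```

View pics/h2.png

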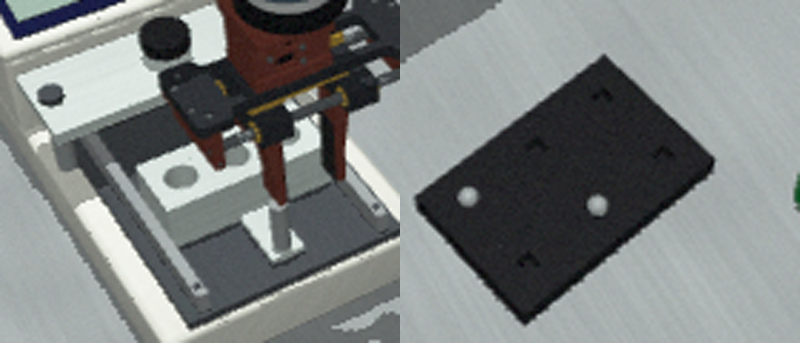

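The rack now holds only the two small balls. I'll shut the fingers, go down in front of the pin, check the cups with a clear view, then push.

Run:
```python
from h import *
back=cups[1]-.15*X
command_gripper(0); movel(at(back,.2),v=.2); movel(at(back,.089),v=.15); print(get_time(),get_ft_force())
s=read_camera("side")[...,::-1];t=read_camera("top")[...,::-1]
cv2.imwrite("pics/h3.png",np.hstack([cv2.resize(s[110:200,150:255],(400,343),interpolation=2),cv2.resize(t[170:290,150:290],(400,343),interpolation=2)]))
```

```text
29.0583 [-1.15140614  0.04323849 -0.23084895]
```

View pics/h3.png

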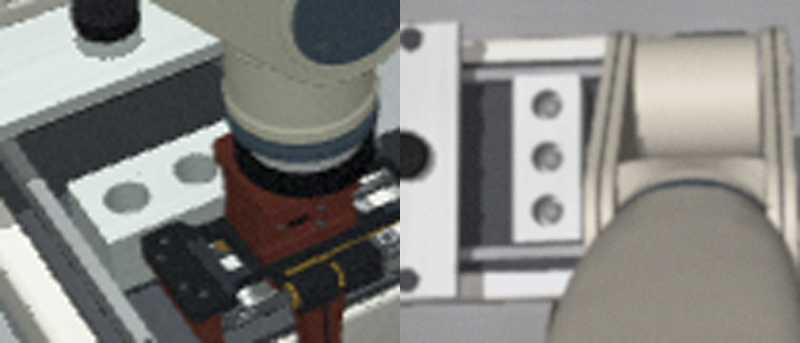

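All three cups hold a ball. Pushing slowly, with force-limited travel at the end.

Run:
```python
from h import *
def go(d,v,f=None):
    r=movel(at(cups[1]+d*X,.089),v=v,until_force=f)
    p=np.array(get_tcp_pos()); print(d,r,"at",round(float((p-cups[1])@X),4),"F",np.round(get_ft_force(),1),round(get_time(),1)); return r
go(-.106,.06,8)
go(-.085,.02,8)
if not go(.0,.04,15): 
    go(.035,.012,10)
```

```text
-0.106 False at -0.106 F [-0.8 -0.3  0.4] 30.0
-0.085 False at -0.0849 F [ 0.  -0.   0.2] 31.2
0.0 False at -0.0 F [ 0.1 -2.1  0.2] 33.5
0.035 True at 0.0214 F [ 0.5 -2.   1.5] 35.3
```

Run:
```python
from h import *
r=movel(at(cups[1]+.035*X,.089),v=.006,until_force=15)
p=np.array(get_tcp_pos()); print(r,(p-cups[1])@X,get_ft_force(),get_time())
movel(at(cups[1]-.06*X,.089),v=.1)
movel(at(cups[1]-.12*X,.25),v=.2)
move_pose([.35,-.25,.3],Q)
print(get_time())
s=read_camera("side")[...,::-1];t=read_camera("top")[...,::-1]
cv2.imwrite("pics/s4.png",s);cv2.imwrite("pics/t4.png",t)
cv2.imwrite("pics/h4.png",np.hstack([cv2.resize(s[90:240,100:275],(400,343),interpolation=2),cv2.resize(t[170:290,120:260],(400,343),interpolation=2)]))
```

```text
True 0.02121778091346748 [ 0.62650969 -2.56839367  1.92150525] 36.1583
39.5167
```

View pics/h4.png

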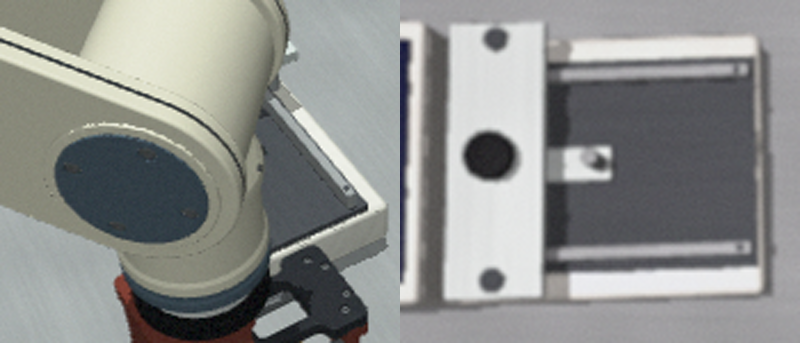

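The carrier is under the plate, with the pin at about top px (186.7,224.5). Checking its position numerically.

Run:
```python
from h import *
p=plane("top",(186.7,224.5),.133); k=plane("top",(150.88,224.03),.163)
print(p,"pin->knob along slide",(k-p)@X,"travel",(p-plane("top",(231.6,222.8),.133))@X)
move_pose([.35,-.4,.3],Q)
t=read_camera("top")[...,::-1];s=read_camera("side")[...,::-1]
cv2.imwrite("pics/f.png",np.hstack([cv2.resize(s,(400,300)),cv2.resize(t,(400,300))]));print(get_time())
```

```text
[0.53272928 0.22033141 0.133     ] pin->knob along slide 0.08219193785399702 travel 0.11412523704096805
40.3667
```

View pics/f.png

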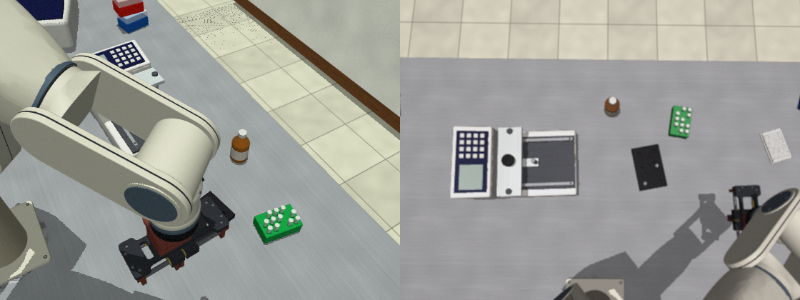

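```bash
python3 -c "
from station import *
job_done();print(get_time())"
```

```text
the job is handed in; nothing more can be done
the job is handed in; nothing more can be done
```

I put one large ball into each of the three cups, letting go with the ball held right at the mouth. I then pushed the carrier in slowly by its grip pin until it stopped, and handed the job in at about 40 s on the robot's clock (limit 72 s).

- **Cups:** The top view before the push showed a ball in each cup.
- **Other items:** The two small balls stayed on the rack. In the last pictures the bottle and tube rack looked undisturbed.
- **Carrier home:** Two gentle presses, at 10 N and 15 N, stopped at the same place to within 0.2 mm. Sliding friction is about 3 N, so I take that as the hard stop.
- **Small disagreement:** The last picture put the pin 82 mm from the clamp knob, and I expected 80 mm. It also gave 114 mm of travel, against 117 mm from my first measurement. The finger position at the stop gave 119 mm. I put the spread down to camera calibration and reading the pin position by eye.

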